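# Third hand at the shelf-bracket jig

### The job

Zero the dial on the bracket jig: turn its bezel until the long zero mark lies under the needle, and let go of it. Then lift the steel T-bracket onto the jig's bed, flat, centred and square in front of the sprung stop with its rib parallel to the stop's face, and press it against the stop with a steady 8 N (within 3 N), which pushes the stop in about half way and brings the needle to the middle of the thick arc; never drive the stop to the end of its travel. Finish while still holding it pressed there, so that a colleague can drive the screws, and leave the other goods on the counter where they are.

Things in the scene. Friction and masses are not known exactly. Their poses are not given: they have to be found in the camera images.
- jig: the fixed fixture: aluminium bed plate 300 x 110 mm, its top 10 mm above the counter. Origin: centre of its underside; x along it, from the open end to the dial; z up. In this frame: face of the resting stop at x = +20 mm (bed free and flat from -150 to there), then a fixed grey block 90 mm wide, x = 65 to 87 mm, 40 mm above the counter, then the dial's axis at x = +116 mm, y = 0.
- stop_face (a point): on the front face of the sprung stop, mid-width, 14 mm above the counter; axes as the jig's; moves with the stop. The stop is a dark steel plate 12 mm thick (x), 80 mm wide (y), from 12 to 36 mm above the counter, facing the jig's -x.
- stop (a joint): how far the sprung stop is pushed in along the jig's +x, in m: 0 at rest, end of travel at 0.032. Linear spring of 500 N/m without preload, so 8 N is 0.016 m (5 N is 0.010 m, 11 N is 0.022 m).
- bezel (a joint): angle of the dial's bezel, rad: 0 when its zero mark lies under the resting needle; positive counter-clockwise from above. Starts at 0.5 to 1.25, so turn it clockwise; stays where left (friction 0.04 N m); end stops -0.5 and 1.7. The needle points to the jig's -x (to the stop) at rest and turns clockwise 0.1 rad per mm of stop travel.
- dial_top (a point): the dial's bezel: a black round drum, 52 mm diameter, 25.5 mm tall, vertical axis; white face on top with a long zero mark, fine ticks (0.2 rad apart) and a thick arc from 5 to 11 N. This point: centre of the top face, 58 mm above the counter (underside at 32 mm); turns with it. Below is only a stem of 36 mm diameter, so fingers can reach past its lower edge.
- bracket: the loose steel T-bracket, about 0.45 kg: foot plate 90 (x) x 70 (y) x 8 mm with four holes; in its middle an upright rib 12 mm thick (x), 50 mm long (y), 8 to 53 mm above the underside. Origin: centre of the underside; z up. Alike both ways round: either 70 mm edge, 45 mm from the origin, may go to the stop. Starts flat on the counter on one side of the jig.
- carton: bystander: small brown carton 100 x 75 x 45 mm, on the other side of the jig; origin at the centre of its underside. Leave alone.
- tool_case: bystander: orange plastic tool case 130 x 90 x 35 mm with a black handle on its -x side; origin at the centre of its underside. Leave alone.
- screw_jar: bystander: jar of 60 mm diameter, 75 mm tall; origin at the centre of its underside. Leave alone.
Not all that is in view belongs to the job. What is shaped like the bracket but blue or turquoise is not meant.

How it is judged:
By the outcome, as a careful person would: the job done as asked, in the order asked, and still so for the second after the job is handed in, while the arm keeps its last pose, push and grip.
It also fails if it takes over 54 s, if anything falls off the work surface, if the arm or the gripper's body presses on something with over 40 N, if the wrist force passes 120 N, or if a joint passes its speed limit or range.

### The arm

A 7-joint arm with a two-finger parallel gripper is mounted at the origin on the work surface. World frame = base frame: x ahead of the robot, y to its left, z up, the work surface at z = 0. Lengths are in m, angles in rad, forces in N, time in s.
With the tool pointing down it reaches from about 0.4 to 0.85 m from the base axis. Payload 4.5 kg.
Tool frame: the origin (TCP) lies at the very end of the fingers, on their centre line; the grasp point (between the pads) lies 19 mm behind it (manip.grip_point_offset is the distance from the TCP to the grasp point, in m); x points along the fingers, z is the direction in which the jaws open and shut, and the axes are right-handed (so a half turn about x gives the same grasp; the last joint's range is limited). The gripper opens to 88 mm and grips with 3 to 60 N. Pads are 18 mm wide; open, the fingers measure 123 mm over their backs; the gripper's body (75 mm by 187 mm) begins 45 mm behind the grasp point.
Start: joints at [-1.069, 0.689, -0.195, 1.565, 0.157, 0.902, -0.215], TCP at [0.282, 0.558, 0.239] pointing down, gripper open.
Joint ranges: [-3.01, 3.01], [-0.46, 2.08], [-1.47, 1.51], [0.13, 2.56], [-1, 4.14], [0.04, 2.09], [-2.66, 2.66]. Speed limits (rad/s): [2.57, 2.57, 3.14, 3.14, 3.14, 3.14, 3.14].

### API

Orientations are given as a unit quaternion [x, y, z, w].
In Python, from bench import manip gives the robot as it stands.
- The arm moves only by the tool jog_arm, never from a script. Its argument "increments" is text: rows parted by semicolons, each of 4 numbers parted by spaces: the shift along the tool's x, y, z in m, then the turn about the tool's x in rad. A call has 1 to 8 rows; each row is the pose to reach, as a shift and turn from the pose measured when the call began, along the tool's axes at that moment; what a row does not reach only later rows make up. A row lasts 1/12 s, in which the tool goes at most 41.7 mm and 7.16 degrees, less where a joint would pass 70% of its speed; a pose out of reach is approached as far as the arm can. A call with a gripper value outside its range is refused whole. "claw" is the closure, from -1 (fully open) to 1 (shut), so that 0 is half open, set as the call begins (left out, the last holds). The fingers move at their own pace and stop on an object; "newtons" is the grip in N (left out, the last holds). Time passes only in rows, so rows that repeat a pose let the fingers close. It gives the time, the measured TCP pose, the force and the opening at its end, in the units of the state.
- manip.get_state(): the state, without advancing time (a new reading comes with each control period).
- manip.get_image(name): name is "scene" or "top"; returns a dict with "frame" (480x640x3 uint8, blue, green, red), "camera_matrix" (3x3 intrinsics, pixels), "extrinsics" (4x4, takes a point from camera to world coordinates). Camera axes: x right, y down, z forward; pixel columns grow to the right and rows downward; lengths in m; the calibration is good to about 2 mm. A picture is of the moment at which its call begins. There is no depth.
- manip.job_done(): hands the job in, once; it reports no verdict.
The state is a dict: "time": time; "joint_positions": joint angles; "qvel": joint speeds; "joint_efforts": joint torques, N m; "ee_pos": TCP position; "tcp_rot": TCP orientation; "contact_force": force on the tool from outside, world axes, zero at the start; "moment": the same for the moment, N m; "opening": opening from 0.0 (shut) to 1.0 (fully open).
Only numpy, scipy, OpenCV 4.12 (cv2) and the standard library are available. Lean on these libraries where they do the work, as an engineer would, in place of code of your own. Each camera call takes 0.05 s, during which the arm holds its last target. There are 200 camera calls.

## Working session

There is one attempt and no reset: what is moved stays moved. The work goes in short steps, Python scripts to look and compute and a tool call to move; the robot and the scene stay as the last step left them, time stands still between calls to the robot, and variables do not carry over. Pictures are saved under pics/ and viewed, about 8 in all and at most 12, crops included, and the job is handed in when it is done.

Besides the shell and the picture viewer there is one more tool, called in YAML: its name, and indented under it one key for each argument. jog_arm: Moves the arm, as the interface text tells. Its arguments: {"type":"object","properties":{"increments":{"type":"string"},"claw":{"type":"number"},"newtons":{"type":"number"}},"required":["increments"]}

```bash
mkdir -p pics
cat > h.py <<'E'
import numpy as np, cv2
from bench import manip
from scipy.spatial.transform import Rotation as R
def snap(n,f):
    d=manip.get_image(n); cv2.imwrite('pics/'+f+'.png',d['frame']); np.savez('pics/'+f+'.npz',K=d['camera_matrix'],T=d['extrinsics']); return d
def ray(f,u,v,z):
    d=np.load('pics/'+f+'.npz'); r=d['T'][:3,:3]@np.linalg.inv(d['K'])@[u,v,1]; o=d['T'][:3,3]
    return o+r*(z-o[2])/r[2]
def proj(f,p):
    d=np.load('pics/'+f+'.npz'); q=d['K']@(d['T'][:3,:3].T@(np.array(p)-d['T'][:3,3])); return q[:2]/q[2]
def crop(f,x,y,w,h,s):
    im=cv2.imread('pics/'+f+'.png')[y:y+h,x:x+w]; cv2.imwrite(f'pics/{f}_c{x}_{y}.png',cv2.resize(im,None,fx=s,fy=s,interpolation=cv2.INTER_CUBIC))
def need(p,yaw=None):
    "shift in tool axes to TCP position p"
    s=manip.get_state(); r=R.from_quat(s['tcp_rot']); M=r.as_matrix()
    print('tool',np.round(r.inv().apply(np.array(p)-s['ee_pos']),4),'z-axis yaw',np.degrees(np.arctan2(M[1,2],M[0,2])),'t',s['time'])
    if yaw is not None:
        d=r.inv().apply([np.cos(yaw),np.sin(yaw),0]); a=np.arctan2(-d[1],d[2]); print('turn',a,'or',(a+np.pi)%(2*np.pi)-0 if a<0 else a-np.pi)
E
python3 -c "
from h import *
for n in('top','scene'):
    d=snap(n,n+'0'); print(n,d['extrinsics'].round(3).tolist())
s=manip.get_state(); print({k:np.round(v,3) for k,v in s.items()}); print(R.from_quat(s['tcp_rot']).as_matrix().round(3))
"
```

```text
top [[0.019, -0.982, 0.19, 0.224], [-1.0, -0.023, -0.02, 0.12], [0.024, -0.19, -0.982, 1.662], [0.0, 0.0, 0.0, 1.0]]
scene [[0.742, 0.537, -0.401, 1.066], [0.67, -0.61, 0.424, -0.491], [-0.016, -0.583, -0.812, 1.192], [0.0, 0.0, 0.0, 1.0]]
{'time': np.float64(0.1), 'joint_positions': array([-1.069,  0.69 , -0.195,  1.566,  0.157,  0.902, -0.215]), 'qvel': array([-0.   , -0.003, -0.001, -0.004,  0.001, -0.   , -0.001]), 'joint_efforts': array([-4.0000e-03, -5.2850e+01, -1.2710e+00, -1.5384e+01, -5.3000e-02,
        2.0000e-03,  0.0000e+00]), 'ee_pos': array([0.282, 0.557, 0.238]), 'tcp_rot': array([-0.371,  0.603,  0.37 ,  0.602]), 'contact_force': array([-0.298,  0.272,  0.283]), 'moment': array([ 0.014, -0.021,  0.003]), 'opening': np.float64(0.997)}
[[-0.001 -0.893  0.451]
 [-0.001  0.451  0.893]
 [-1.    -0.    -0.002]]
```

View pics/top0.png

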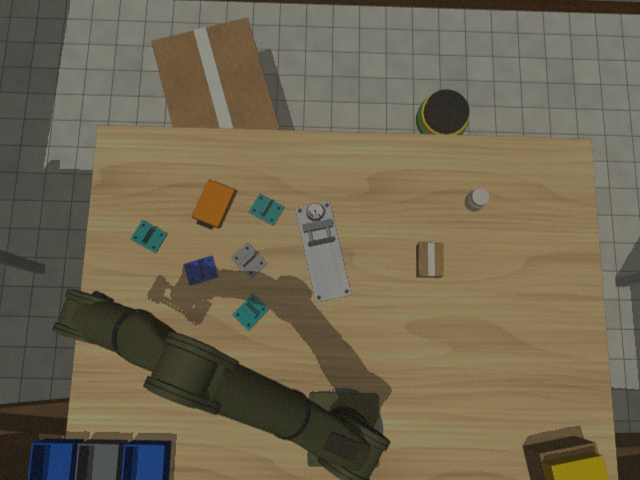

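View pics/scene0.png

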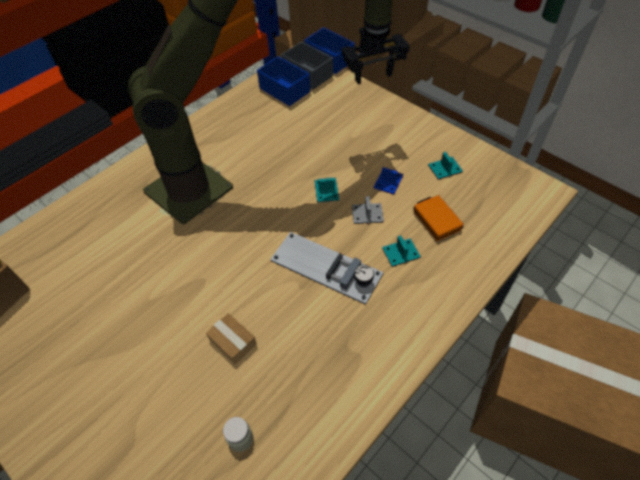

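Top view: the grey steel T is at (249,258). Lookalikes are turquoise at (149,236), (266,208), (251,311) and blue at (201,270). The jig runs from (333,297) to the dial at (316,211). I choose the grey one and check it in a close crop that also shows the dial.

```bash
python3 -c "
from h import *
crop('top0',225,190,130,115,6)
crop('scene0',265,190,130,115,6)
"
```

```text
(no output)
```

View pics/top0_c225_190.png

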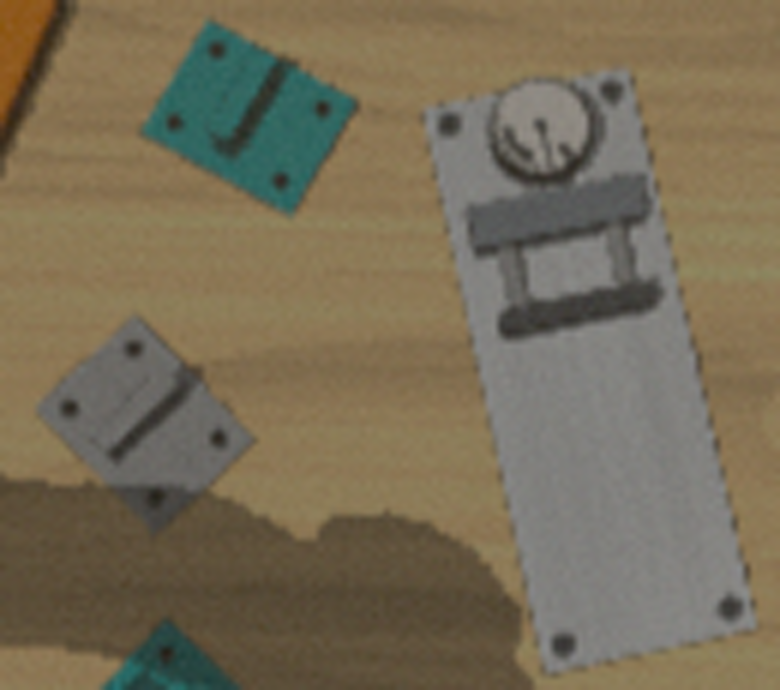

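View pics/scene0_c265_190.png

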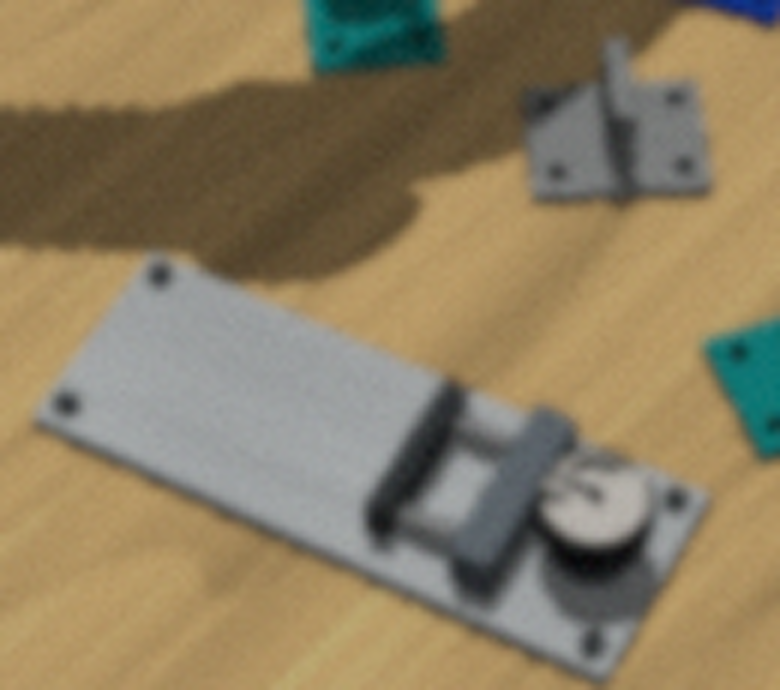

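The crop confirms the grey T at about (249,258), clear of its neighbours. The dial's needle points towards the stop, and the zero mark sits counter-clockwise of it. Next I fit the poses with both cameras and rectify the dial face.

```bash
cat >> h.py <<'E'
from scipy.optimize import least_squares
def fit(obs,x0):
    "obs: (file, local xyz, pixel); pose x,y,yaw"
    def P(x,l): return R.from_euler('z',x[2]).apply(l)+[x[0],x[1],0]
    f=lambda x: np.concatenate([proj(o[0],P(x,o[1]))-o[2] for o in obs])
    r=least_squares(f,x0,loss='soft_l1'); return r.x, f(r.x).reshape(-1,2).round(1).tolist()
def dial(n,f,J,z=.058,N=8):
    "rectified dial face, jig -x up; averaged frames"
    a=np.mean([manip.get_image(n)['frame'].astype(np.float32) for _ in range(N)],0)
    d=snap(n,f); c=R.from_euler('z',J[2]).apply([.116,0,0])[:2]+J[:2]
    L=np.array([[-.03,.03],[.03,.03],[.03,-.03],[-.03,-.03]]) # jig x,y
    S=np.array([proj(f,[*(c+R.from_euler('z',J[2]).as_matrix()[:2,:2]@l),z]) for l in L],np.float32)
    # up = jig -x ; then right = jig +y (seen from above: up=-x -> right=+y)
    D=np.array([[400,0],[400,400],[0,400],[0,0]],np.float32)
    D=np.array([[400,0],[400,400],[0,400],[0,0]],np.float32)
    return cv2.warpPerspective(a,cv2.getPerspectiveTransform(S,D),(400,400),flags=cv2.INTER_CUBIC).clip(0,255).astype(np.uint8)
E
python3 -c "
from h import *
T=lambda x,y:np.array([(x+.5)/6-.5+225,(y+.5)/6-.5+190])
S=lambda x,y:np.array([(x+.5)/6-.5+265,(y+.5)/6-.5+190])
t,s='top0','scene0'
c=[(.15,.055,.01),(.15,-.055,.01),(-.15,-.055,.01),(-.15,.055,.01)]
ob=[(t,l,T(*p)) for l,p in zip(c,[(425,112),(630,68),(755,628),(547,672)])]+[(s,l,S(*p)) for l,p in zip(c,[(708,495),(605,682),(38,425),(155,255)])]
J,r=fit(ob,[.6,.1,.2]); print('jig',J,r); print(fit(ob[:4],J)[0],fit(ob[4:],J)[0])
for l in c: print(proj(t,l))
c=[(.045,.035,.008),(.045,-.035,.008),(-.045,-.035,.008),(-.045,.035,.008)]
q=[(38,410),(137,315),(257,440),(155,533)]
w=[ray(t,*T(*p),.008) for p in q]; m=np.mean(w,0); print(m,np.round(w,3).tolist())
e=w[0]-w[1]; yaw=np.arctan2(e[1],e[0])-np.pi/2
x=(w[0]+w[1]-w[2]-w[3]);yaw=np.arctan2(x[1],x[0])
ob=[(t,l,T(*p)) for l,p in zip(c,q)]
B,r=fit(ob,[*m[:2],yaw]); print('br',B,r)
print([((proj(s,R.from_euler('z',B[2]).apply(l)+[B[0],B[1],0])-[265,190])*6).round() for l in c])
np.savez('pose',J=J,B=B)
a=dial('top','topd',J);b=dial('scene','scd',J); cv2.imwrite('pics/dial.png',np.hstack([a,b]))
"
```

```text
jig [0.52607559 0.06755407 0.23482341] [[-0.5, -0.8], [-0.3, -0.5], [0.5, -0.3], [-0.3, 0.1], [0.3, 0.3], [-0.2, 0.1], [-1.4, -1.1], [-0.7, -0.3]]
[0.52492982 0.06695966 0.2315634 ] [0.52733938 0.06802887 0.23888209]
[324.58247603 375.82429219]
[361.86287532 376.51236766]
[361.52479854 484.91388914]
[322.87240153 484.3524921 ]
[0.48955951 0.29159532 0.008     ] [[0.496, 0.347, 0.008], [0.546, 0.299, 0.008], [0.483, 0.235, 0.008], [0.434, 0.285, 0.008]]
br [0.48956617 0.29160668 0.78939857] [[-0.3, -0.3], [0.0, -0.0], [0.1, -0.0], [0.2, 0.3]]
[array([691.,  78.]), array([708., 186.]), array([526., 196.]), array([515.,  88.])]
```

View pics/dial.png

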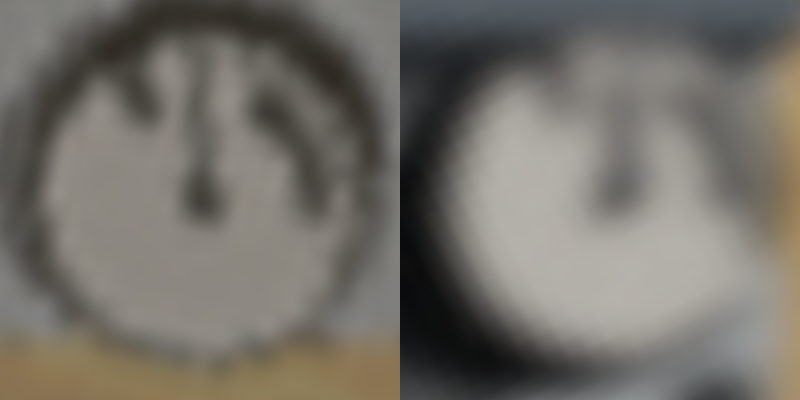

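Rectified dial: hub at (202,198), needle straight up, zero mark at (138,95). So the bezel is at about +0.54 rad, and the arc ends agree with that. The next move goes above the dial with the jaws about 119° yaw.

```bash
python3 -c "
from h import *
need([.639,.095,.12],np.radians(119))"
```

```text
tool [ 0.1187 -0.5275 -0.2522] z-axis yaw 63.20032954130265 t 1.0
turn -0.9738879770497609 or 2.167704676540032
```

jog_arm:
  increments: "0 -0.26 -0.126 -0.5; 0 -0.26 -0.126 -0.5; 0 -0.26 -0.126 -0.5; 0 -0.26 -0.126 -0.5; 0.05 -0.5275 -0.2522 -0.974; 0.05 -0.5275 -0.2522 -0.974; 0.05 -0.5275 -0.2522 -0.974; 0.05 -0.5275 -0.2522 -0.974"
  claw: -1

```text
time: 1.67
ee_pos: [0.4854, 0.2927, 0.2189]
tcp_rot: [0.61, -0.357, -0.61, -0.357]
contact_force: [0.3, 0.2, -0.6]
opening: 0.999
```

```bash
python3 -c "
from h import *
need([.639,.095,.10],np.radians(119))"
```

```text
tool [ 0.1189 -0.0369 -0.2476] z-axis yaw 119.34170830068165 t 1.6667
turn 0.005963933714456746 or -3.1356287198753363
```

jog_arm:
  increments: "0.1 -0.037 -0.248 0.006; 0.1 -0.037 -0.248 0.006; 0.1189 -0.037 -0.248 0.006; 0.1189 -0.037 -0.248 0.006; 0.1189 -0.037 -0.248 0.006; 0.1189 -0.037 -0.248 0.006; 0.1189 -0.037 -0.248 0.006; 0.1189 -0.037 -0.248 0.006"

```text
time: 2.33
ee_pos: [0.6415, 0.085, 0.0963]
tcp_rot: [0.608, -0.364, -0.607, -0.36]
contact_force: [-0.1, -0.6, 0.3]
opening: 1.004
```

```bash
python3 -c "
from h import *
need([.639,.095,.044],np.radians(119))"
```

```text
tool [ 0.0522 -0.0028  0.0102] z-axis yaw 118.39647202864495 t 2.3333
turn -0.010558409806348083 or 3.131034243783445
```

jog_arm:
  increments: "0 -0.0028 0.0102 -0.01; 0 -0.0028 0.0102 -0.01; 0.02 -0.0028 0.0102 -0.01; 0.04 -0.0028 0.0102 -0.01; 0.052 -0.0028 0.0102 -0.01; 0.052 -0.0028 0.0102 -0.01; 0.052 -0.0028 0.0102 -0.01"

```text
time: 2.92
ee_pos: [0.6384, 0.0964, 0.0444]
tcp_rot: [0.61, -0.361, -0.609, -0.356]
contact_force: [0.3, 0.5, 0.5]
opening: 0.997
```

```bash
python3 -c "
from h import *
snap('top','g');snap('scene','g2');a=cv2.imread('pics/g.png')[170:270,260:370];b=cv2.imread('pics/g2.png')[215:315,310:420]
cv2.imwrite('pics/gg.png',cv2.resize(np.hstack([a,b]),None,fx=3.6,fy=3.6,interpolation=2))
need([.639,.095,.044],np.radians(119))"
```

```text
tool [ 0.0015  0.001  -0.0006] z-axis yaw 119.02111204809789 t 3.0167
turn 0.00035408655827889684 or -3.141238567031514
```

View pics/gg.png

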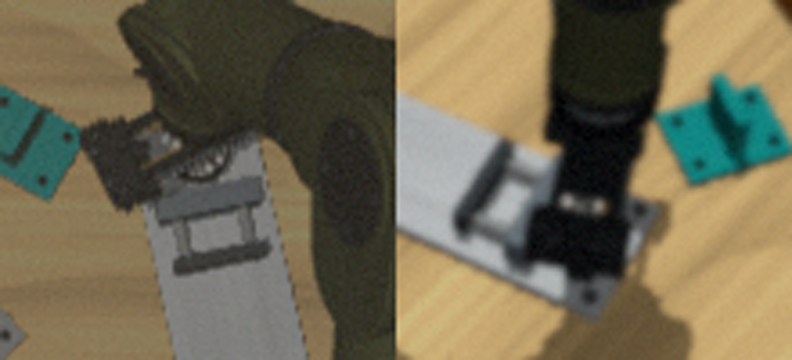

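Both views show the drum (215,160 in the left half) between the fingers. Nothing touches, since the body is well above the turquoise part. I close the gripper.

jog_arm:
  increments: "0.001 0.001 -0.0006 0; 0.001 0.001 -0.0006 0; 0.001 0.001 -0.0006 0; 0.001 0.001 -0.0006 0; 0.001 0.001 -0.0006 0; 0.001 0.001 -0.0006 0; 0.001 0.001 -0.0006 0; 0.001 0.001 -0.0006 0"
  claw: 1
  newtons: 20

```text
time: 3.68
ee_pos: [0.6381, 0.0969, 0.0446]
tcp_rot: [0.61, -0.36, -0.609, -0.357]
contact_force: [-3.1, 4.1, 2.5]
opening: 0.58
```

```bash
python3 -c "
from h import *
need([.639,.095,.044],np.radians(119)); print(manip.get_state()['opening'],manip.get_state()['contact_force'])"
```

```text
tool [ 0.0006  0.0002 -0.0021] z-axis yaw 119.0884529459488 t 3.6833
turn 0.0015362996707857226 or -3.1400563539190074
0.5804604744661835 [-3.13816411  4.11440633  2.47292358]
```

jog_arm:
  increments: "0 0 0 0.08; 0 0 0 0.16; 0 0 0 0.25; 0 0 0 0.34; 0 0 0 0.43; 0 0 0 0.5; 0 0 0 0.54; 0 0 0 0.54"

```text
time: 4.35
ee_pos: [0.6382, 0.0966, 0.0447]
tcp_rot: [-0.493, 0.51, 0.491, 0.507]
contact_force: [-1.6, 1.0, 0.6]
opening: 0.583
```

jog_arm:
  increments: "0 0 0 0;0 0 0 0"

```text
time: 4.52
ee_pos: [0.6382, 0.0966, 0.0447]
tcp_rot: [-0.493, 0.509, 0.491, 0.507]
contact_force: [-1.6, 1.3, 1.1]
opening: 0.585
```

```bash
python3 -c "
from h import *
need([.6381,.0969,.0446],np.radians(119.09-30.94)); print(manip.get_state()['opening'],manip.get_state()['contact_force'])"
```

```text
tool [0.0001 0.0001 0.0003] z-axis yaw 88.14959679510727 t 4.5167
turn -1.0537356244601494e-05 or 3.1415821162335487
0.5850958562817905 [-1.63261512  1.29058666  1.12104107]
```

jog_arm:
  increments: "0 0 0 0; 0 0 0 0; 0 0 0 0; 0 0 0 0; -0.03 0 0 0; -0.07 0 0 0; -0.11 0 0 0; -0.12 0 0 0"
  claw: -1

```text
time: 5.18
ee_pos: [0.6418, 0.0981, 0.171]
tcp_rot: [-0.495, 0.506, 0.489, 0.51]
contact_force: [1.1, 1.4, -0.9]
opening: 1.002
```

```bash
python3 -c "
from h import *
need([.4907,.292,.12],np.radians(45.2));print(manip.get_state()['opening'])"
```

```text
tool [0.0492 0.1579 0.1889] z-axis yaw 88.12123261541993 t 5.1833
turn 0.7491059790033898 or -2.3924866745864035
1.0023407494768366
```

jog_arm:
  increments: "0.049 0.158 0.189 0.749; 0.049 0.158 0.189 0.749; 0.049 0.158 0.189 0.749; 0.049 0.158 0.189 0.749; 0.049 0.158 0.189 0.749; 0.049 0.158 0.189 0.749; 0.049 0.158 0.189 0.749; 0.049 0.158 0.189 0.749"

```text
time: 5.85
ee_pos: [0.4879, 0.2956, 0.1197]
tcp_rot: [-0.276, 0.649, 0.273, 0.654]
contact_force: [-0.1, -0.5, -0.5]
opening: 1.003
```

```bash
python3 -c "
from h import *
J=np.load('pose.npz')['J'].copy(); 
a=dial('top','topd2',J);b=dial('scene','scd2',J); cv2.imwrite('pics/dial2.png',np.hstack([a,b]))
need([.4907,.292,.12],np.radians(45.2))"
```

```text
tool [ 0.0002 -0.0003  0.    ] z-axis yaw 45.221123036736685 t 6.75
turn 0.00033037411817874807 or -3.1412622794716145
```

View pics/dial2.png

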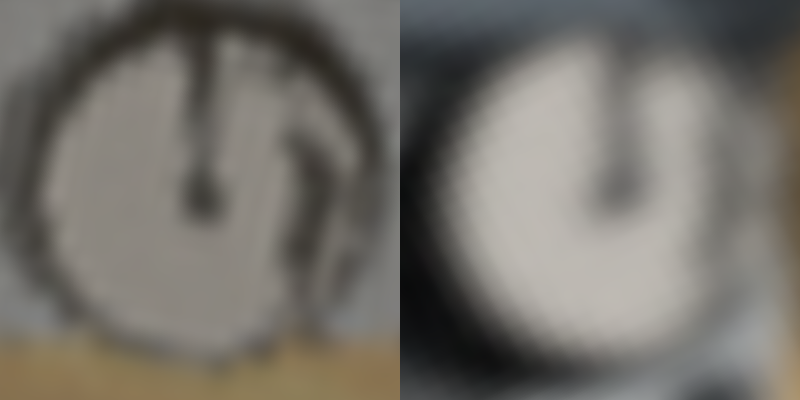

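In the top view the zero mark now merges with the needle at (203,60), directly above the hub (202,198), and the arc starts at about 57°, so the bezel is zeroed. Next I descend on the bracket. The dial grip showed a camera bias of about 2 mm in +y, which I include.

```bash
python3 -c "
from h import *
d=cv2.cvtColor(cv2.imread('pics/dial2.png'),6)[:,:400].astype(float)
for r in(30,50,70,90,110,125):
    a=np.radians(np.arange(-25,26)); v=np.array([d[int(198-r*np.cos(t)),int(202+r*np.sin(t))] for t in a]); w=(v.max()-v-25).clip(0); print(r,np.degrees((w*a).sum()/w.sum()).round(1))
need([.4900,.2938,.019],np.radians(45.2))"
```

```text
30 nan
50 2.2
70 -0.7
90 -1.1
110 0.5
125 0.7
tool [0.1011 0.0023 0.0003] z-axis yaw 45.221123036736685 t 6.75
turn 0.00033037411817874807 or -3.1412622794716145<string>:5: RuntimeWarning: invalid value encountered in scalar divide
```

jog_arm:
  increments: "0.03 0.0023 0 0; 0.06 0.0023 0 0; 0.085 0.0023 0 0; 0.1 0.0023 0 0; 0.1 0.0023 0 0; 0.1 0.0023 0 0"

```text
time: 7.25
ee_pos: [0.4894, 0.2934, 0.0197]
tcp_rot: [-0.274, 0.651, 0.27, 0.655]
contact_force: [-0.1, -0.6, -0.1]
opening: 0.999
```

jog_arm:
  increments: "0 0 0 0; 0 0 0 0; 0 0 0 0; 0 0 0 0; 0 0 0 0; 0 0 0 0; 0 0 0 0; 0 0 0 0"
  claw: 1
  newtons: 40

```text
time: 7.92
ee_pos: [0.4894, 0.2934, 0.0198]
tcp_rot: [-0.274, 0.651, 0.27, 0.655]
contact_force: [0.6, 0.9, 0.2]
opening: 0.414
```

jog_arm:
  increments: "0 0 0 0; 0 0 0 0; 0 0 0 0; 0 0 0 0"

```text
time: 8.25
ee_pos: [0.4895, 0.2936, 0.0198]
tcp_rot: [-0.274, 0.65, 0.27, 0.655]
contact_force: [0.8, 0.0, -0.6]
opening: 0.13
```

The bracket is gripped: opening 0.13 is about 11.5 mm, which matches the rib. I lift it.

jog_arm:
  increments: "-0.02 0 0 0; -0.05 0 0 0; -0.09 0 0 0; -0.1 0 0 0; -0.1 0 0 0; -0.1 0 0 0"

```text
time: 8.75
ee_pos: [0.4882, 0.2935, 0.1191]
tcp_rot: [-0.274, 0.651, 0.27, 0.655]
contact_force: [-0.1, 0.2, -3.7]
opening: 0.132
```

```bash
python3 -c "
from h import *
need([.4768,.0579,.11],.233);print(manip.get_state()['opening'],manip.get_state()['contact_force'])"
```

```text
tool [ 0.0097 -0.1577 -0.1753] z-axis yaw 45.233555136711225 t 8.75
turn 0.5564472476844051 or -2.585145405905388
0.13246651015380018 [-0.09389113  0.19999189 -3.72558485]
```

jog_arm:
  increments: "0.01 -0.03 -0.033 0.1; 0.01 -0.055 -0.06 0.2; 0.01 -0.08 -0.09 0.3; 0.01 -0.105 -0.117 0.4; 0.01 -0.13 -0.145 0.5; 0.01 -0.15 -0.165 0.55; 0.01 -0.1577 -0.1753 0.556; 0.01 -0.1577 -0.1753 0.556"

```text
time: 9.42
ee_pos: [0.4744, 0.0526, 0.1078]
tcp_rot: [-0.083, 0.702, 0.077, 0.703]
contact_force: [-0.5, 0.3, -4.8]
opening: 0.136
```

jog_arm:
  increments: "0 0 0 0; 0 0 0 0; 0 0 0 0"

```text
time: 9.67
ee_pos: [0.4739, 0.0541, 0.1069]
tcp_rot: [-0.083, 0.703, 0.078, 0.702]
contact_force: [0.9, 0.1, -4.6]
opening: 0.132
```

```bash
python3 -c "
from h import *
need([.4768,.0579,.032],.233);print(manip.get_state()['opening'],manip.get_state()['contact_force'])"
```

```text
tool [0.0749 0.0036 0.0038] z-axis yaw 13.101515043184484 t 9.6667
turn -0.004324893264387928 or 3.1372677603254053
0.13230245344030508 [ 0.93386254  0.1121101  -4.64468636]
```

Lower to about 2 mm above the bed, then look.

jog_arm:
  increments: "0.02 0.0036 0.0038 -0.004; 0.045 0.0036 0.0038 -0.004; 0.065 0.0036 0.0038 -0.004; 0.0745 0.0036 0.0038 -0.004; 0.0745 0.0036 0.0038 -0.004; 0.0745 0.0036 0.0038 -0.004"

```text
time: 10.17
ee_pos: [0.4767, 0.0586, 0.0323]
tcp_rot: [-0.085, 0.703, 0.08, 0.702]
contact_force: [-0.4, 0.5, -4.8]
opening: 0.134
```

```bash
python3 -c "
from h import *
snap('top','p');snap('scene','p2');a=cv2.imread('pics/p.png')[195:305,280:370];b=cv2.imread('pics/p2.png')[210:320,265:395]
cv2.imwrite('pics/pp.png',cv2.resize(np.hstack([a,b]),None,fx=3.6,fy=5.4,interpolation=2) if 0 else cv2.resize(b,None,fx=5.4,fy=5.4,interpolation=2))
cv2.imwrite('pics/pa.png',cv2.resize(a,None,fx=5.4,fy=5.4,interpolation=2))
s=manip.get_state();print(s['ee_pos'],s['contact_force'])"
```

```text
[0.47729375 0.05825679 0.03306726] [ 0.27856482 -0.05713425 -4.58640479]
```

View pics/pp.png

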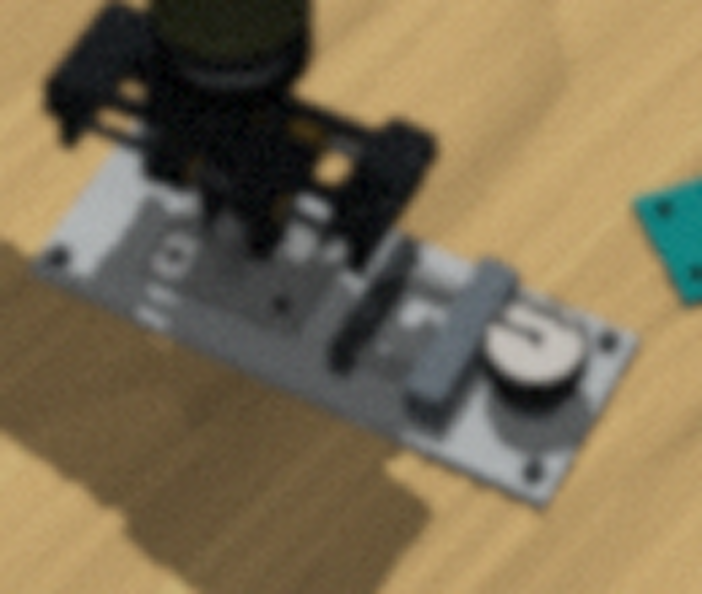

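Scene view: the bracket hangs just over the bed with its front near corner at about (298,335), facing the stop, and the dial reads zero. To check lateral centring I overlay the predicted outlines on a contrast-stretched crop.

```bash
python3 -c "
from h import *
Js=[0.52734,0.06803,0.23888]
im=np.mean([manip.get_image('scene')['frame'].astype(float) for _ in range(6)],0)
im=(im/255)**.5*255
x0,y0=285,235; b=cv2.resize(im[y0:y0+55,x0:x0+60].clip(0,255).astype(np.uint8),None,fx=12,fy=10.9,interpolation=2)
def dr(l,c):
    p=[proj('p2',R.from_euler('z',Js[2]).apply(q)+[Js[0],Js[1],0]) for q in l]
    p=[(int((u-x0+.5)*12),int((v-y0+.5)*10.9)) for u,v in p]; print(p); cv2.polylines(b,[np.array(p)],True,c,1)
X=-.050;z=.0205
dr([(X+.045,.035,z),(X+.045,-.035,z),(X-.045,-.035,z),(X-.045,.035,z)],(0,0,255))
dr([(.02,.04,.036),(.02,-.04,.036),(.032,-.04,.036),(.032,.04,.036)],(0,255,0))
dr([(-.15,.055,.01),(-.15,-.055,.01),(.15,-.055,.01),(.15,.055,.01)],(255,0,0))
cv2.imwrite('pics/ov.png',b)"
```

```text
[(549, 212), (404, 415), (66, 276), (217, 80)]
[(654, 200), (489, 436), (536, 455), (700, 218)]
[(65, -26), (-174, 274), (976, 751), (1186, 412)]
```

View pics/ov.png

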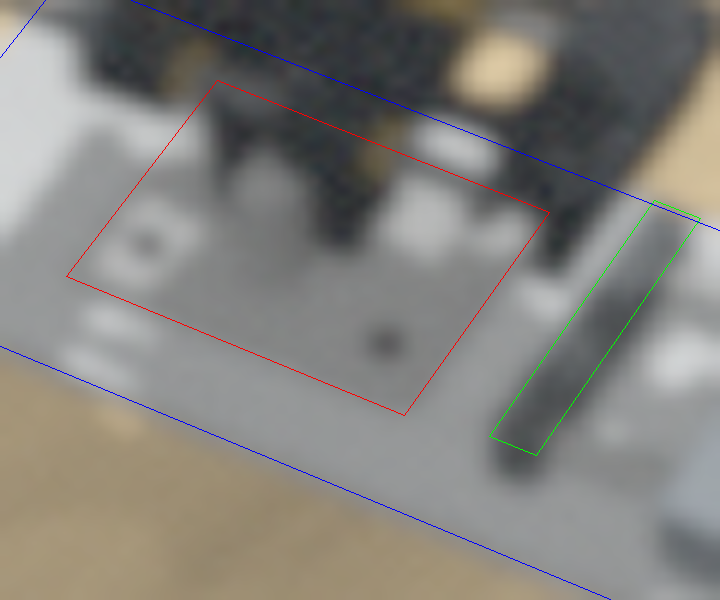

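The overlay matches the foot's front edge, its near corner (404,415) and the stop to within about 1 px, so it is centred and square to 1–2 mm. I lower it onto the bed.

jog_arm:
  increments: "0.001 0 0 0; 0.002 0 0 0; 0.003 0 0 0; 0.003 0 0 0; 0.003 0 0 0"

```text
time: 10.98
ee_pos: [0.477, 0.0578, 0.0297]
tcp_rot: [-0.084, 0.702, 0.08, 0.702]
contact_force: [-1.2, 0.3, -4.5]
opening: 0.134
```

```bash
python3 -c "
from h import *
s=manip.get_state();print(s['ee_pos'],s['contact_force'],R.from_quat(s['tcp_rot']).as_matrix().round(4).tolist()); need([.4768,.0579,.0298],.2345)"
```

```text
[0.47699293 0.05779569 0.02969685] [-1.22785386  0.34601916 -4.48163988] [[0.0006, -0.2303, 0.9731], [-0.0069, 0.9731, 0.2303], [-1.0, -0.0069, -0.001]]
tool [-0.0001  0.0001 -0.0002] z-axis yaw 13.314917475906743 t 10.9833
turn -0.0021036168329594753 or 3.1394890367568338
```

jog_arm:
  increments: "0.0005 0 0 0; 0.001 0 0 0; 0.001 0 0 0; 0.001 0 0 0"

```text
time: 11.32
ee_pos: [0.477, 0.0578, 0.0294]
tcp_rot: [-0.084, 0.702, 0.08, 0.702]
contact_force: [-1.6, -0.5, 5.4]
opening: 0.133
```

jog_arm:
  increments: "0.0005 0 0 0; 0.001 0 0 0; 0.001 0 0 0; 0.001 0 0 0"

```text
time: 11.65
ee_pos: [0.477, 0.0578, 0.0294]
tcp_rot: [-0.084, 0.702, 0.08, 0.703]
contact_force: [-1.0, -0.2, 11.6]
opening: 0.132
```

The bracket is seated at TCP z = 29.4 mm. I ease the down push and slide towards the stop.

jog_arm:
  increments: "0 0 0 0; 0 0 0.005 0; 0 0 0.01 0; 0 0 0.015 0; 0 0 0.02 0; 0 0 0.02 0; 0 0 0.02 0"

```text
time: 12.23
ee_pos: [0.4961, 0.0621, 0.0294]
tcp_rot: [-0.084, 0.702, 0.079, 0.702]
contact_force: [-3.5, -0.6, 4.6]
opening: 0.133
```

jog_arm:
  increments: "0 0 0.004 0; 0 0 0.008 0; 0 0 0.01 0; 0 0 0.01 0; 0 0 0.01 0; 0 0 0.01 0"

```text
time: 12.73
ee_pos: [0.5032, 0.0636, 0.0294]
tcp_rot: [-0.085, 0.704, 0.079, 0.7]
contact_force: [-5.7, -1.6, 6.9]
opening: 0.135
```

```bash
python3 -c "
from h import *
s=manip.get_state();print(s['ee_pos'],s['contact_force'],s['moment'],R.from_quat(s['tcp_rot']).as_matrix().round(4).tolist()); need([.4770,.0578,.0294],.2345)"
```

```text
[0.50320938 0.06358668 0.02940763] [-5.73977534 -1.59552992  6.88091074] [-0.33618945  1.26695404  0.02750308] [[-0.0044, -0.23, 0.9732], [-0.0087, 0.9732, 0.23], [-1.0, -0.0074, -0.0063]]
tool [ 0.0002  0.0004 -0.0268] z-axis yaw 13.294769720959042 t 12.7333
turn -0.0024157003160482477 or 3.139176953273745
```

jog_arm:
  increments: "-0.0005 0 0.004 0; -0.0005 0 0.008 0; -0.0005 0 0.01 0; -0.0005 0 0.012 0; -0.0005 0 0.012 0; -0.0005 0 0.012 0; -0.0005 0 0.012 0"

```text
time: 13.32
ee_pos: [0.5095, 0.065, 0.0297]
tcp_rot: [-0.085, 0.708, 0.079, 0.697]
contact_force: [-10.4, -1.9, 9.7]
opening: 0.133
```

```bash
python3 -c "
from h import *
s=manip.get_state();print(s['ee_pos'],s['contact_force'],R.from_quat(s['tcp_rot']).as_matrix().round(4).tolist()); need([.4770,.0578,.0294],.2345)"
```

```text
[0.50952784 0.065007   0.02966414] [-10.37249724  -1.93351896   9.66658098] [[-0.0148, -0.2302, 0.973], [-0.0112, 0.9731, 0.23], [-0.9998, -0.0075, -0.017]]
tool [ 0.0008  0.0005 -0.0333] z-axis yaw 13.301522314809942 t 13.3167
turn -0.0022174150326196075 or 3.1393752385571734
```

The push tilts the tool slightly (about 1°, fingertips lagging), and each call takes the measured tilt as its new reference. I back off, dragging with a light down-press so that friction and the bed level it again.

jog_arm:
  increments: "0.0005 0 -0.006 0; 0.0005 0 -0.012 0; 0.0005 0 -0.018 0; 0.0005 0 -0.022 0; 0.0005 0 -0.022 0"

```text
time: 13.73
ee_pos: [0.4882, 0.06, 0.0296]
tcp_rot: [-0.085, 0.708, 0.079, 0.697]
contact_force: [0.5, -0.4, 3.0]
opening: 0.132
```

```bash
cat > st.py <<'E'
from h import *
s=manip.get_state();print(s['ee_pos'].round(4),s['contact_force'].round(1),s['moment'].round(2),R.from_quat(s['tcp_rot']).as_matrix()[2].round(4)); need([.4770,.0578,.0294],.2345)
E
python3 st.py
```

```text
[0.4882 0.06   0.0296] [ 0.5 -0.4  3. ] [ 0.07 -0.37  0.  ] [-0.9998 -0.0075 -0.0161]
tool [ 0.0004  0.0005 -0.0114] z-axis yaw 13.303120319189041 t 13.7333
turn -0.00219659419554123 or 3.139396059394252
```

jog_arm:
  increments: "0.001 0 -0.003 0; 0.001 0 -0.006 0; 0.001 0 -0.006 0; 0.001 0 -0.006 0"

```text
time: 14.07
ee_pos: [0.485, 0.0592, 0.0294]
tcp_rot: [-0.085, 0.706, 0.079, 0.699]
contact_force: [3.1, 0.7, 6.0]
opening: 0.133
```

```bash
python3 st.py
```

```text
[0.485  0.0592 0.0294] [3.1 0.7 6. ] [ 0.28 -0.95 -0.05] [-0.9999 -0.0075 -0.0103]
tool [ 0.0001  0.0005 -0.0081] z-axis yaw 13.30286576812893 t 14.0667
turn -0.002243653258847637 or 3.1393490003309457
```

jog_arm:
  increments: "0.001 0 -0.004 0; 0.001 0 -0.008 0; 0.001 0 -0.008 0; 0.001 0 -0.008 0"

```text
time: 14.4
ee_pos: [0.4806, 0.0581, 0.0294]
tcp_rot: [-0.085, 0.703, 0.079, 0.702]
contact_force: [4.8, 0.9, 8.1]
opening: 0.134
```

jog_arm:
  increments: "0.001 0 -0.004 0; 0.001 0 -0.008 0; 0.001 0 -0.008 0; 0.001 0 -0.008 0"

```text
time: 14.73
ee_pos: [0.4763, 0.0571, 0.0294]
tcp_rot: [-0.084, 0.701, 0.079, 0.704]
contact_force: [5.9, 0.8, 9.5]
opening: 0.128
```

```bash
python3 st.py
```

```text
[0.4763 0.0571 0.0294] [5.9 0.8 9.5] [ 0.22 -0.8  -0.04] [-1.     -0.0078  0.0041]
tool [-0.      0.0005  0.0008] z-axis yaw 13.303125605341702 t 14.7333
turn -0.0023487290989279096 or 3.139243924490865
```

jog_arm:
  increments: "0.0008 0 -0.004 0; 0.0008 0 -0.007 0; 0.0008 0 -0.007 0; 0.0008 0 -0.007 0"

```text
time: 15.07
ee_pos: [0.4733, 0.0563, 0.0294]
tcp_rot: [-0.084, 0.698, 0.08, 0.707]
contact_force: [5.5, 1.1, 9.4]
opening: 0.13
```

jog_arm:
  increments: "-0.0004 0.0005 0.005 -0.002; -0.0004 0.0005 0.01 -0.002; -0.0004 0.0005 0.015 -0.002; -0.0004 0.0005 0.02 -0.002; -0.0004 0.0005 0.024 -0.002; -0.0004 0.0005 0.024 -0.002; -0.0004 0.0005 0.024 -0.002"

```text
time: 15.65
ee_pos: [0.4974, 0.0625, 0.03]
tcp_rot: [-0.085, 0.697, 0.08, 0.707]
contact_force: [0.6, -0.7, -3.1]
opening: 0.133
```

```bash
python3 st.py
```

```text
[0.4974 0.0625 0.03  ] [ 0.6 -0.7 -3.1] [ 0.01 -0.   -0.02] [-0.9999 -0.0079  0.0135]
tool [ 0.0003  0.0002 -0.0209] z-axis yaw 13.416808453390773 t 15.65
turn -0.0004396134587417678 or 3.1411530401310515
```

jog_arm:
  increments: "0.0004 0 0.004 0; 0.0004 0 0.008 0; 0.0004 0 0.012 0; 0.0004 0 0.016 0; 0.0004 0 0.02 0; 0.0004 0 0.0235 0; 0.0004 0 0.0235 0; 0.0004 0 0.0235 0"

```text
time: 16.32
ee_pos: [0.5167, 0.0671, 0.0295]
tcp_rot: [-0.085, 0.7, 0.08, 0.705]
contact_force: [-6.3, -0.9, 0.6]
opening: 0.133
```

```bash
python3 st.py; python3 -c "
from h import *
J=np.load('pose.npz')['J']
a=dial('top','topd3',J,N=6);b=dial('scene','scd3',J,N=6); cv2.imwrite('pics/dial3.png',np.hstack([a,b]))"; python3 st.py
```

```text
[0.5167 0.0671 0.0295] [-6.3 -0.9  0.6] [-0.37  1.66  0.04] [-1.     -0.008   0.0058]
tool [-0.0002  0.0002 -0.0408] z-axis yaw 13.413213664298453 t 16.3167
turn -0.0004417343478655816 or 3.1411509192419276
[0.5168 0.0671 0.0295] [-7.3 -1.4  0.6] [-0.34  1.67  0.06] [-1.    -0.008  0.006]
tool [-0.0002  0.0002 -0.0408] z-axis yaw 13.409820604284644 t 17.0167
turn -0.000502205059150798 or 3.141090448530642
```

View pics/dial3.png

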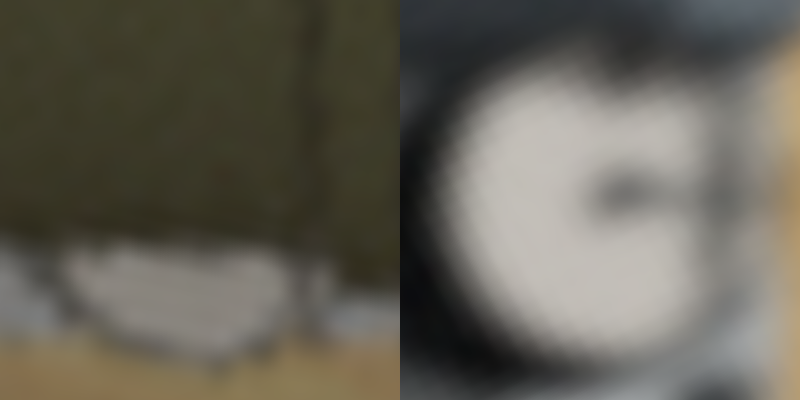

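The scene half shows the needle pointing from the hub (617,190) to about (720,195), around 92°, so about 1.6 rad: the middle of the arc, or 16 mm. The tool is still about 0.4° nose-up, so I repeat the same push offset with a slight down-press to level it.

jog_arm:
  increments: "0.0005 0 0.0036 0; 0.0005 0 0.0036 0; 0.0005 0 0.0036 0; 0.0005 0 0.0036 0; 0.0005 0 0.0036 0; 0.0005 0 0.0036 0; 0.0005 0 0.0036 0; 0.0005 0 0.0036 0"

```text
time: 17.68
ee_pos: [0.5166, 0.067, 0.0294]
tcp_rot: [-0.085, 0.702, 0.08, 0.702]
contact_force: [-9.1, -1.1, 9.5]
opening: 0.134
```

```bash
python3 st.py; python3 -c "
from h import *
J=np.load('pose.npz')['J']
b=dial('scene','scd4',J,N=6); cv2.imwrite('pics/dial4.png',np.hstack([b, cv2.resize(cv2.imread('pics/scd4.png')[235:310,310:385],(400,400),interpolation=2)]))"; python3 st.py
```

```text
[0.5166 0.067  0.0294] [-9.1 -1.1  9.5] [-0.28  1.83  0.06] [-1.     -0.008  -0.0013]
tool [ 0.0001  0.0002 -0.0407] z-axis yaw 13.406950930560308 t 17.6833
turn -0.0004943991859631825 or 3.14109825440383
[0.5166 0.067  0.0294] [-9.4 -1.3  9.5] [-0.33  1.89  0.08] [-1.     -0.0079 -0.0013]
tool [ 0.      0.0002 -0.0407] z-axis yaw 13.407937189779517 t 18.0333
turn -0.0004768495955210358 or 3.141115803994272
```

View pics/dial4.png

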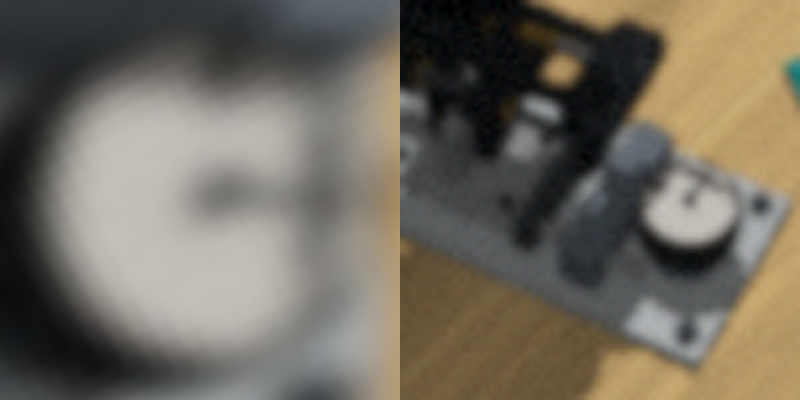

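Level and seated: tilt is back to its starting value. The needle at (215,190)→(320,197) still points about 92°, in the arc's middle. I hand the job in.

```bash
python3 -c "
from h import *
print(manip.job_done())"
```

```text
the job is handed in; nothing more can be done
None
```

The dial is zeroed, and the steel bracket is on the bed, pressed about half way into the stop. I handed the job in with the gripper still holding it there, at about 18 s.

- **Dial:** I gripped the bezel, turned it 0.54 rad clockwise and let go. The zero mark then lay under the needle to within about 0.03 rad in the picture.
- **Placing:** I chose the grey bracket, lifted it by its rib and set it on the bed. The overlay drawn before it was set down matched its front edge and the stop to within about 1–2 mm.
- **Levelling:** The first push tilted the tool about 1°, so I backed off along the bed, re-levelled and pressed again. In the last check the tilt was back to its value before the push.
- **Press:** The last picture shows the needle at about 1.6 rad, the middle of the thick arc, which is about 16 mm of stop travel or 8 N. The end of travel was never approached.
- **Readings that disagree:** The wrist read about 9.5 N along the push, a little over the 8 N from the needle. I put the extra down to friction on the bed, because the arm was also pressing down with about 9.5 N. The top camera was blocked by the arm, so the final needle reading comes from the blurrier scene camera alone.
- **Other goods:** I didn't touch any of the other goods on the counter. I did not take a separate picture of them at the end.

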